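# Load the vial clamp and hold its cover over the posts

## Task

Load the shaker's vial clamp: stand the loose long vial fully down in the empty well of the low step and the short one in the empty well of the high step, so that all caps come level. Then lift the clamp cover by its grip and hold it level and still about one centimetre above the four posts, clear of them, with its corner holes lined up so that every threaded hole lies wholly within the hole above it, ready for a colleague to start the screws; either way round will do. Finish while still holding the cover there, never letting it knock or rest on the block, and leave everything else on the bench where it stands.

Things in the scene. Friction and masses are not known exactly. Their poses are not given: they have to be found in the camera images.
- clamp_block: Fixed vial clamp: dark base 130 x 160 x 10 mm (x by y), on it a bare aluminium block in two steps running along y, low at x < -8 mm (top 30 mm above the bench), high at x > -8 mm (top 55 mm), and 4 corner posts, 14 mm thick, the tallest part. Each step holds one fixed vial at y = -28 and one empty well at y = +28 mm. Origin: centre of underside; z up, yaw within 0.35. Left or right of the robot
- well_low (a point): floor centre of the empty well in the low step, for the long vial; at (-28, 28, 10) mm in the block. Well 23 mm in diameter, 20 mm deep, mouth chamfered 2 mm and 30 mm above the bench. A fixed long vial stands beside it at (-28, -28). Seated caps end 85 mm above the bench
- well_high (a point): floor centre of the empty well in the high step, for the short vial; at (28, 28, 35) mm in the block. Same diameter and depth, mouth 55 mm above the bench. A fixed short vial stands beside it at (28, -28). Seated caps end 85 mm above the bench
- long_vial: loose long sample vial standing on the bench between clamp and cover: white plastic tube 20 mm thick, foot tapered to 15 mm over its last 4 mm, grey ribbed cap 24 mm across forming the top 20 mm (grip it there); 75 mm high in all, about 35 g. Origin: centre of the underside, z up to the cap
- short_vial: loose short sample vial, the same but 50 mm high in all, about 25 g. Origin: centre of the underside, z up to the cap. Either vial may be the one nearer the robot
- cover: loose clamp cover lying flat on the bench, left or right: bare aluminium plate 130 x 160 x 5 mm (x by y), about 0.32 kg, 12 mm through holes at the corners. Grip: bridge bar over the middle, along x, 80 mm long, 14 mm thick (y), from 27 to 43 mm above the underside, on end legs. Origin: centre of the underside, also the balance point; z up, yaw within 0.35
- post0 (a point): centre of the threaded hole in the top of the post at x = -54, y = -68 mm of the clamp block, 93 mm above the bench
- hole0 (a point): centre, at the plate's underside, of the cover's hole at x = -54, y = -68 mm of the cover
- post1 (a point): centre of the threaded hole in the top of the post at x = 54, y = -68 mm of the clamp block, 93 mm above the bench
- hole1 (a point): centre, at the plate's underside, of the cover's hole at x = 54, y = -68 mm of the cover
- post2 (a point): centre of the threaded hole in the top of the post at x = 54, y = 68 mm of the clamp block, 93 mm above the bench
- hole2 (a point): centre, at the plate's underside, of the cover's hole at x = 54, y = 68 mm of the cover
- post3 (a point): centre of the threaded hole in the top of the post at x = -54, y = 68 mm of the clamp block, 93 mm above the bench
- hole3 (a point): centre, at the plate's underside, of the cover's hole at x = -54, y = 68 mm of the cover
- jar: bystander: small white screw-lid jar, 40 mm across, 55 mm high; origin at the centre of its underside; leave it alone
- reagent: bystander: glass reagent bottle with a blue cap, 66 mm across, 150 mm high; origin at the centre of its underside; leave it alone
- beaker: bystander: glass beaker, 70 mm across, 90 mm high; origin at the centre of its underside; leave it alone
- screwdriver: bystander: screwdriver about 200 mm long lying on the bench near the robot; leave it alone
- screw_tray: bystander: small open steel tray, 60 x 80 x 15 mm, holding the cover's screws; origin at the centre of its underside; leave it alone
Things that resemble listed ones, but are neither listed nor needed, are in the scene too. What is shaped like the long_vial but green or orange is not meant.

How it is judged:
By the outcome, as a careful person would: the job done as asked, in the order asked, and still so for the second after the job is handed in, while the arm keeps its last pose, push and grip.
It also fails if it takes over 72 s, if anything falls off the work surface, if the arm or the gripper's body presses on something with over 40 N, if the wrist force passes 120 N, or if a joint passes its speed limit or range.

## Robot

A 6-joint arm with a two-finger parallel gripper is mounted at the origin on the work surface. World frame = base frame: x ahead of the robot, y to its left, z up, the work surface at z = 0. Lengths are in mm, angles in rad, forces in N, time in s.
With the tool pointing down it reaches from about 300 to 775 mm from the base axis. Payload 14.6 kg.
Tool frame: the origin (TCP) lies on the mounting face of the last link; the fingertips stand 199 mm ahead of it and the grasp point (between the pads) lies 180 mm ahead of it; z points along the fingers, y is the line along which they close (so a half turn about z gives the same grasp; the last joint's range is limited). The gripper opens to 94 mm and grips with 3 to 60 N. Pads are 16 mm wide; open, the fingers measure 119 mm over their backs; the gripper's body (75 mm by 177 mm) begins 78 mm behind the grasp point.
Start: joints at [1.129, 0.3, 1.521, -0, 1.321, -0.067], TCP at [201.345, 511.812, 404.646] pointing down, gripper open.
Joint ranges: [-3.03, 3.03], [-0.79, 2.21], [0.23, 2.52], [-1.04, 4.18], [0, 3.07], [-2.55, 2.55]. Speed limits (rad/s): [2.22, 2.22, 2.57, 3.14, 3.14, 3.14].

## Interface

Orientations are given as [roll, pitch, yaw] about the fixed x, y, z axes, in that order (R = Rz(yaw) Ry(pitch) Rx(roll)).
In Python, from cell import manip gives the robot as it stands. The module is installed in compiled form; this text tells all that it offers.
- The arm moves only by the shell command python3 -m creep 'ROWS' [FORCE]. ROWS is a JSON object of lists of equal length, an entry for each row: "slide": the shift along the world's x, y, z in cm, a list of three; "turn": the turn about the world's z in rad; "claw": the opening, from 0 (shut) to 1 (fully open). A call has 1 to 8 rows; each row shifts and turns the commanded pose from where the row before left it; what a row does not reach is not made up. A row lasts 1/8 s, in which the tool goes at most 62.5 mm and 10.7 degrees, less where a joint would pass 70% of its speed; a pose out of reach is approached as far as the arm can. A call with a gripper value outside its range is refused whole. The fingers move at their own pace and stop on an object; FORCE is the grip in N (left out, the last holds). Time passes only in rows, so rows that do not move let the fingers close. It gives the time, the measured TCP pose, the force, the opening and the grip force at its end, in the units of the state.
- manip.read_state(): the state, without advancing time (a new reading comes with each control period).
- manip.camera(name): name is "side" or "top" or "wrist"; returns (picture, depth): 420x560x3 uint8, red, green, blue; 420x560 float32, mm along the optical axis (not along the pixel's ray), 0 where there is no reading.
- manip.calibration(name): a dict with "intrinsics" (3x3 intrinsics, pixels), "k1" (the pictures are not rectified: a ray, as slopes to the right and down, at radius r is drawn at 1 + k1 r^2 times it, then the intrinsics apply), "pose" (4x4, takes a point from camera to world coordinates). Camera axes: x right, y up, looking along -z (the intrinsics and any distortion apply to the point x, -y, -z); pixel columns grow to the right and rows downward; lengths in mm; the calibration is good to about 2 mm. A picture is of the moment at which its call begins: read the wrist's pose just before it. calibration takes no time and is no camera call; for the wrist camera it gives the pose at the moment of the call.
- manip.sign_off(): hands the job in; it is judged then, once.
Trained networks look in the newest picture that a camera, given by its name, has taken for a name from the list of things; names that differ only in an ending like _2 or _b are one class to them, and where a whole thing is asked for, a point or a joint stands for the part that bears it (a point fixed in the world has none). Each returns a list of dicts, best first, with "score" (0 to 1); they miss things now and then, are a little off and sometimes report something else, mostly with a low value. They report only what shows in the picture. A call takes as long as a camera call. They do not tell look-alikes from the thing itself.
- manip.cut_out(query, camera): "mask" (420x560 bool, what is visible of it) and "position" ([column, row] in pixels, amid what is visible of it).
The state is a dict: "clock": time; "joints": joint angles; "qd": joint speeds; "effort": joint torques, N m; "eef_pos": TCP position; "eef_rot": TCP orientation; "wrist_force": force on the tool from outside, world axes, zero at the start; "moment": the same for the moment, N m; "finger_gap": finger opening in mm; "finger_force": force on a finger pad.
Only numpy, scipy, OpenCV 4.12 (cv2) and the standard library are available. Lean on these libraries where they do the work, as an engineer would, in place of code of your own. Each camera call takes 0.05 s, during which the arm holds its last target. There are 200 camera calls.

## Working session

There is one attempt and no reset: what is moved stays moved. The work goes in short steps, Python scripts to look and compute and a shell command to move; the robot and the scene stay as the last step left them, time stands still between calls to the robot, and variables do not carry over. Pictures are saved under pics/ and viewed, at most 11 in all, crops included, and the job is handed in when it is done.

```bash
mkdir -p pics; cat > h.py <<'E'
import numpy as np, cv2
from cell import manip
def grab(cam):
    s=manip.read_state(); c=manip.calibration(cam); im,d=manip.camera(cam)
    return im,d,c,s
def world(c,px,depth):
    """pixels Nx2, depth N -> world"""
    K=np.array(c['intrinsics']); px=np.asarray(px,float).reshape(-1,2); depth=np.broadcast_to(depth,len(px))
    u=cv2.undistortPoints(px[:,None],K,np.array([c['k1'],0,0,0],float))[:,0] 
    P=np.c_[u[:,0]*depth,-u[:,1]*depth,-depth,np.ones(len(px))]
    return (P@np.array(c['pose']).T)[:,:3]
def onplane(c,px,z):
    a=world(c,px,1.0); o=np.array(c['pose'])[:3,3]
    return o+(a-o)*((z-o[2])/(a[:,2]-o[2]))[:,None]
def proj(c,P):
    T=np.linalg.inv(np.array(c['pose'])); q=np.asarray(P,float).reshape(-1,3)@T[:3,:3].T+T[:3,3]
    q=q*[1,-1,-1]
    return cv2.projectPoints(q,np.zeros(3),np.zeros(3),np.array(c['intrinsics']),np.array([c['k1'],0,0,0],float))[0][:,0]
def cloud(c,d):
    r,cc=np.nonzero(d>0); return world(c,np.c_[cc,r],d[r,cc]),np.c_[cc,r]
def save(n,im): cv2.imwrite('pics/'+n+'.png',cv2.cvtColor(im,cv2.COLOR_RGB2BGR))
E
python3 - <<'E'
from h import *
print(manip.read_state())
for cam in ['top','side']:
    im,d,c,s=grab(cam); save(cam+'0',im); print(cam,np.round(c['pose'],3).tolist(),c['intrinsics'],c['k1'])
    np.savez(cam+'0.npz',im=im,d=d)
    for n in ['clamp_block','long_vial','short_vial','cover','jar','reagent','beaker','screwdriver','screw_tray']:
        for r in manip.cut_out(n,cam)[:3]:
            m=r['mask']&(d>0); rr,cc=np.nonzero(m)
            if len(rr)==0: continue
            P=world(c,np.c_[cc,rr],d[rr,cc])
            print(n,round(r['score'],2),np.round(r['position']),len(rr),np.round(np.median(P,0)),'zmax',round(np.percentile(P[:,2],98)))
E
```

```text
{'clock': 0.0, 'joints': array([ 1.12940390e+00,  3.00490202e-01,  1.52159413e+00,  3.98695547e-05,
        1.32070523e+00, -6.65981888e-02]), 'qd': array([ 1.17898672e-05,  1.55029739e-03,  1.33841092e-03,  8.87044490e-04,
       -6.07005686e-04,  1.93601854e-03]), 'effort': array([ 2.85758881e-05, -5.31808376e+01, -3.52727509e+01,  7.08881859e-02,
        2.45351106e-02, -1.30594403e-04]), 'eef_pos': array([201.3299799 , 511.79166222, 404.07019543]), 'eef_rot': array([-3.14040097e+00, -1.18184684e-04,  2.76678846e+00]), 'wrist_force': array([-0.56801277, -0.08094884, -0.68737597]), 'moment': array([-0.02692001, -0.00051739,  0.01532254]), 'finger_force': 0.0, 'finger_gap': 93.93583986658732}
top [[-0.003, 0.985, -0.17, 356.374], [-1.0, -0.003, 0.004, -1.765], [0.004, 0.17, 0.985, 1364.24], [0.0, 0.0, 0.0, 1.0]] [[535.83512052   0.         275.85103552]
 [  0.         535.83512052 210.82402573]
 [  0.           0.           1.        ]] 0.013414992521089643
clamp_block 0.94 [361. 241.] 3277 [ 514. -231.   30.] zmax 91
clamp_block 0.29 [217. 131.] 714 [797. 149.  48.] zmax 92
long_vi
[... 1085 characters left out ...]
5 [627.  38.  44.] zmax 77
long_vial 0.52 [300. 222.] 238 [634. -33.  51.] zmax 78
short_vial 0.56 [243. 256.] 190 [467.  -5.  38.] zmax 52
short_vial 0.31 [199. 219.] 1965 [506. 199.   6.] zmax 44
cover 0.78 [202. 220.] 2036 [507. 200.   6.] zmax 44
jar 0.82 [317. 204.] 303 [737.   8.  34.] zmax 57
jar 0.59 [341. 306.] 4824 [ 500. -257.   31.] zmax 91
reagent 0.72 [379. 212.] 1351 [ 773. -156.   77.] zmax 150
reagent 0.24 [341. 303.] 5129 [ 503. -257.   31.] zmax 92
beaker 0.95 [285. 168.] 824 [768. 137.  64.] zmax 91
beaker 0.47 [340. 308.] 4889 [ 501. -257.   32.] zmax 92
screwdriver 0.55 [282. 351.] 959 [ 359. -223.   20.] zmax 28
screw_tray 0.83 [219. 301.] 1021 [370. -37.   6.] zmax 16
```

```bash
python3 - <<'E'
import numpy as np,cv2
a=np.load('top0.npz')['im'];b=np.load('side0.npz')['im']
A=cv2.resize(a[90:350,130:430],(692,600),interpolation=3);cv2.imwrite('pics/t1.png',A[...,::-1])
B=cv2.resize(b[130:400,150:450],(666,600),interpolation=3);cv2.imwrite('pics/s1.png',B[...,::-1])
E
```

```text
(no output)
```

View pics/t1.png

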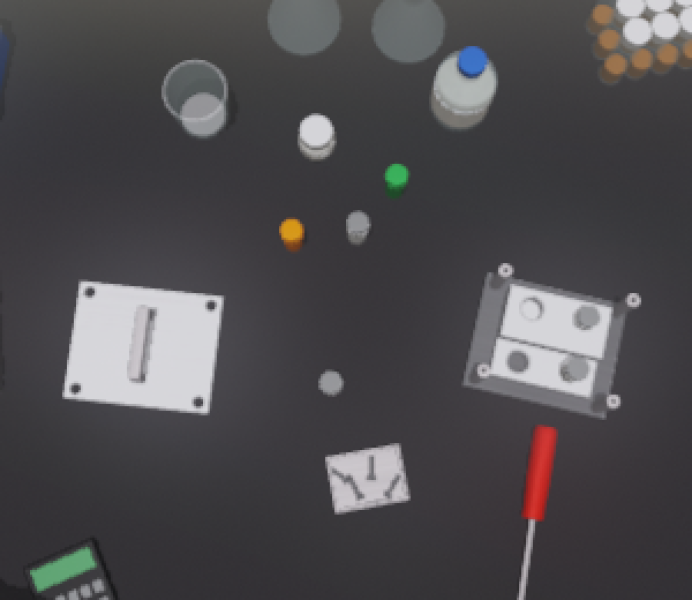

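View pics/s1.png

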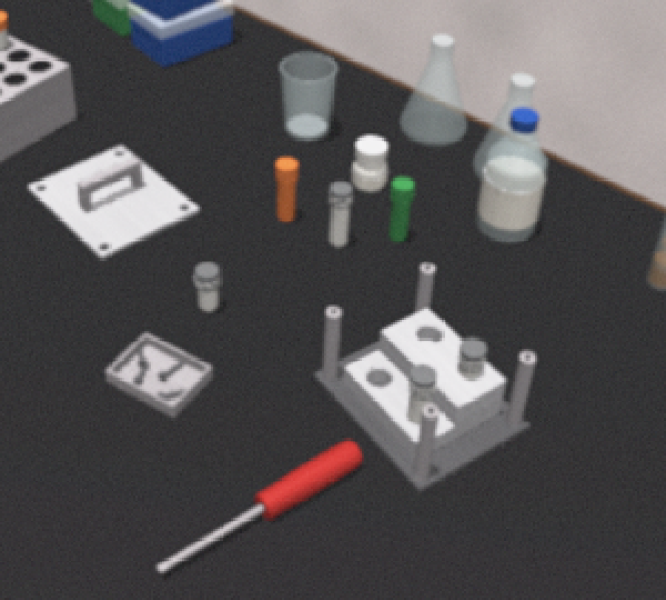

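Top view: the loose short vial is at crop (331,383) and the loose long vial at (357,224), between the orange and green look-alikes. The cover is on the left with its bar along x. The clamp is on the right, with the low step nearer the robot, and both empty wells are on its left side at crop (517,361) and (531,308). Next I'll work out the positions.

```bash
cat >> h.py <<'E'
def rig(loc,P):
    """2D rigid fit: P ~ R(yaw) loc + t"""
    loc=np.asarray(loc,float);P=np.asarray(P)[:,:2]; a=loc-loc.mean(0); b=P-P.mean(0)
    y=np.arctan2((a[:,0]*b[:,1]-a[:,1]*b[:,0]).sum(),(a*b).sum()); R=np.array([[np.cos(y),-np.sin(y)],[np.sin(y),np.cos(y)]])
    t=P.mean(0)-R@loc.mean(0); return t,y,np.linalg.norm(loc@R.T+t-P,axis=1)
CORN=[[54,68],[54,-68],[-54,-68],[-54,68]]
E
python3 - <<'E'
from h import *
c=manip.calibration('top'); s=300/692
f=lambda q:np.array(q)*s+[130,90]
posts=onplane(c,f([(505,270),(633,300),(613,401),(484,370)]),93); print(posts); print('block',rig(CORN,posts))
h=onplane(c,f([(90,292),(211,305),(198,402),(75,388)]),5); print('cover',rig(CORN,h))
print('short',onplane(c,f([(331,382)]),50),'long',onplane(c,f([(357,222)]),75))
E
```

```text
[[ 584.70169989 -183.55125615   93.        ]
 [ 552.61944089 -315.9103804    93.        ]
 [ 447.8122768  -290.72346466   93.        ]
 [ 480.03205685 -159.10849768   93.        ]]
block (array([ 516.29136861, -237.32339972]), np.float64(-0.23650330253237956), array([0.31807955, 0.29238144, 0.07372205, 0.62412796]))
cover (array([515.82015344, 205.62130919]), np.float64(-0.11620615773901062), array([0.61522487, 0.28896712, 0.20090558, 0.25264352]))
short [[471.89386827  -1.35112659  50.        ]] long [[640.39228371 -29.54379859  75.        ]]
```

```bash
python3 -m creep '{"slide":[[2.3,-4.3,0],[2.3,-4.3,0],[2.3,-4.3,0],[2.3,-4.3,0],[2.3,-4.3,0],[2.3,-4.3,0],[2.3,-4.3,0],[2.3,-4.3,0]],"turn":[0.02,0.02,0.02,0.02,0.02,0.02,0.018,0],"claw":[0.6,0.6,0.6,0.6,0.6,0.6,0.6,0.6]}' 10; python3 -m creep '{"slide":[[2.2,-4.2,0],[2.2,-4.2,0],[2.2,-4.2,0],[2.0,-4.2,0],[0,0,0]],"turn":[0,0,0,0,0],"claw":[0.6,0.6,0.6,0.6,0.6]}'
python3 - <<'E'
from h import *
im,d,c,s=grab('wrist'); save('w1',im); print(np.round(c['pose'],3).tolist(),c['intrinsics'],c['k1'],s['eef_pos'],s['eef_rot'])
for n in ['short_vial','long_vial']:
    for r in manip.cut_out(n,'wrist'): print(n,r['score'],r['position'],onplane(c,[r['position']],50))
E
```

```text
clock: 2.0
eef_pos: [385.8, 166.3, 404.9]
eef_rot: [3.141, 0.001, 2.905]
wrist_force: [1.0, -0.5, -0.1]
finger_gap: 56.2
finger_force: 0.0
clock: 2.62
eef_pos: [472.0, -2.3, 404.4]
eef_rot: [-3.141, -0.0, 2.902]
wrist_force: [-0.9, 0.8, -0.1]
finger_gap: 56.6
finger_force: 0.0
[[0.238, -0.946, -0.222, 408.158], [0.971, 0.231, 0.054, 12.428], [0.0, -0.228, 0.974, 385.112], [0.0, 0.0, 0.0, 1.0]] [[321.3731112    0.         278.1752833 ]
 [  0.         321.3731112  207.20125949]
 [  0.           0.           1.        ]] -0.04584555254152459 [472.02610424  -2.27509434 404.39493479] [-3.14138017e+00 -2.68538248e-04  2.90151001e+00]
short_vial 0.87 [282.7, 197.3] [[475.17143732   0.98348737  50.        ]]
long_vial 0.66 [265.8, 357.7] [[663.75076139 -65.63743426  50.        ]]
long_vial 0.63 [350.4, 334.6] [[656.75548219  40.34410412  50.        ]]
long_vial 0.59 [291.9, 337.9] [[644.17029323 -28.45852335  50.        ]]
```

View pics/w1.png

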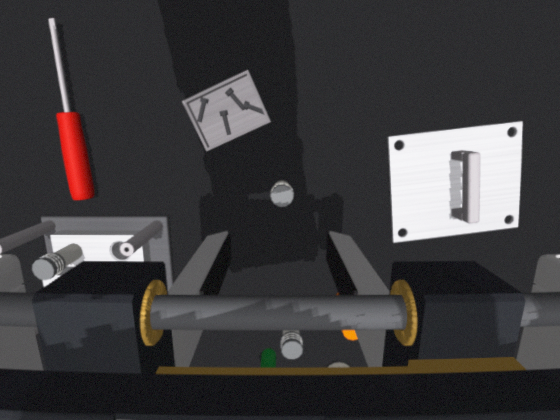

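The wrist view shows the short vial's cap at (282,193), centred between the fingers, with the tray at (227,110). I'll refine the cap centre from depth.

```bash
cat >> h.py <<'E'
def capc(cam,name,near,h):
    """cap-top centre near xy, of height h, by depth inside the net's mask"""
    im,d,c,s=grab(cam)
    for r in manip.cut_out(name,cam):
        m=r['mask']&(d>0); rr,cc=np.nonzero(m)
        if len(rr)<20: continue
        P=world(c,np.c_[cc,rr],d[rr,cc]); 
        if np.linalg.norm(np.median(P,0)[:2]-near)>35: continue
        zt=np.percentile(P[:,2],95); k=np.abs(P[:,2]-zt)<4
        (u,v),rad=cv2.minEnclosingCircle(np.c_[cc,rr][k].astype(np.float32))
        print(name,round(r['score'],2),'ztop',zt.round(1),'n',k.sum(),'mean',P[k].mean(0).round(1),'circ',onplane(c,[(u,v)],h).round(1),'ext',np.ptp(P[k],0).round(1))
E
python3 - <<'E'
from h import *
capc('wrist','short_vial',[472,-1],50)
capc('top','short_vial',[472,-1],50); capc('top','long_vial',[640,-30],75)
E
```

```text
short_vial 0.69 ztop 51.9 n 380 mean [4.733e+02 4.000e-01 5.070e+01] circ [[4.734e+02 3.000e-01 5.000e+01]] ext [22.9 23.2  4.4]
```

```bash
python3 -m creep '{"slide":[[0.1,0.2,-4],[0,0,-4],[0,0,-4],[0,0,-3.5],[0,0,-2.7],[0,0,0],[0,0,0],[0,0,0]],"turn":[0,0,0,0,0,0,0,0],"claw":[0.6,0.6,0.6,0.6,0.6,0.6,0.1,0.1]}' 10; python3 -m creep '{"slide":[[0,0,0],[0,0,0],[0,0,2],[0,0,3],[0,0,4],[0,0,3],[0,0,0]],"turn":[0,0,0,0,0,0,0],"claw":[0.1,0.1,0.1,0.1,0.1,0.1,0.1]}' 15
python3 - <<'E'
from h import *
s=manip.read_state(); t=s['eef_pos']; print(t)
capc('wrist','short_vial',t[:2],t[2]-172)
im,d,c,s=grab('wrist'); save('w2',im[120:330,140:420])
E
```

```text
clock: 4.08
eef_pos: [472.6, 1.9, 223.8]
eef_rot: [3.141, 0.002, 2.905]
wrist_force: [0.5, -0.5, -0.3]
finger_gap: 39.6
finger_force: 0.0
clock: 4.95
eef_pos: [472.5, 1.8, 344.5]
eef_rot: [3.141, 0.004, 2.905]
wrist_force: [0.1, 0.2, -1.1]
finger_gap: 23.5
finger_force: 15.0
[472.46325731   1.80884696 344.49821226]
short_vial 0.67 ztop 173.1 n 1572 mean [473.2   1.2 172.1] circ [[473.2   1.2 172.5]] ext [23.4 23.8  4.9]
```

View pics/w2.png

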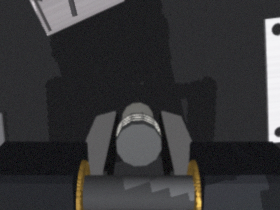

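```bash
python3 -m creep '{"slide":[[2.3,-3.9,1],[2.3,-3.9,1],[2.3,-3.9,1],[2.3,-3.9,0],[2.3,-3.9,0],[2.3,-3.9,0],[0,0,0]],"turn":[0,0,0,0,0,0,0],"claw":[0.1,0.1,0.1,0.1,0.1,0.1,0.1]}'
python3 - <<'E'
from h import *
im,d,c,s=grab('wrist'); save('w3',im); np.savez('w3.npz',im=im,d=d,**{k:np.array(v) for k,v in c.items()})
print(s['eef_pos'],s['eef_rot'][2])
for n in ['post0','post1','post2','post3','well_low','well_high','clamp_block']:
    for r in manip.cut_out(n,'wrist')[:4]: print(n,round(r['score'],2),r['position'],r['mask'].sum())
E
```

```text
clock: 5.98
eef_pos: [610.9, -234.4, 369.7]
eef_rot: [3.141, -0.003, 2.902]
wrist_force: [-0.1, 0.6, 0.1]
finger_gap: 23.8
finger_force: 15.0
[ 610.87188618 -234.44654806  369.73749209] 2.902492837196377
post0 0.73 [254.9, 104.3] 21988
post1 0.73 [254.9, 104.3] 21988
post2 0.73 [254.9, 104.3] 21988
post3 0.73 [254.9, 104.3] 21988
well_low 0.87 [256.3, 104.2] 22216
well_high 0.62 [254.0, 106.0] 22154
clamp_block 0.87 [253.2, 98.6] 22380
```

View pics/w3.png

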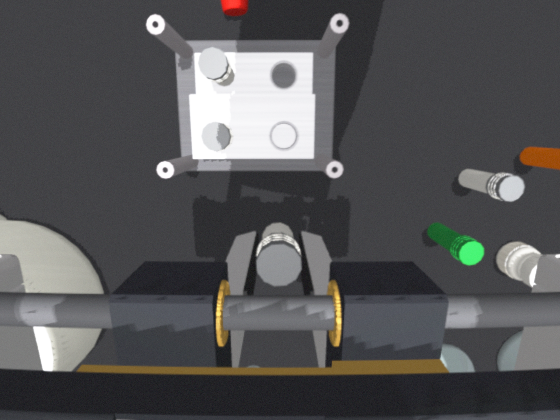

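All four post tops are visible at (156,24), (340,24), (335,170) and (166,170), along with the low well at (284,75) and the high well at (284,135). I'll fit the block pose from these.

```bash
cat >> h.py <<'E'
def dark(im,p,w=7):
    """sub-pixel centroid of the dark spot near p"""
    g=cv2.cvtColor(im,cv2.COLOR_RGB2GRAY).astype(float); x,y=map(int,np.round(p))
    for _ in range(3):
        W=g[max(y-w,0):y+w+1,max(x-w,0):x+w+1]; g5=cv2.resize(W,None,fx=8,fy=8,interpolation=cv2.INTER_CUBIC)
        cx,cy=(x-max(x-w,0)+.5)*8,(y-max(y-w,0)+.5)*8; Y,X=np.mgrid[:g5.shape[0],:g5.shape[1]]
        near=(X-cx)**2+(Y-cy)**2<(3.5*8)**2
        lo,hi=g5[near].min(),g5[near].max(); k,l,st,ce=cv2.connectedComponentsWithStats(((g5<(lo+hi)/2)&near).astype(np.uint8))
        i=1+np.argmax(st[1:,4]); q=(ce[i]+.5)/8-.5+[max(x-w,0),max(y-w,0)]; x,y=map(int,np.round(q))
    return q
E
python3 - <<'E'
from h import *
z=np.load('w3.npz'); im=z['im']; d=z['d']; c={k:z[k] for k in ['intrinsics','k1','pose']}; c['k1']=float(c['k1'])
px=[(335,170),(166,170),(156,24),(340,24)]
q=np.array([dark(im,p) for p in px]); print(q.round(1).tolist())
P=onplane(c,q,93); print(P.round(1)); 
for a,b in zip(q,P): print(d[int(round(a[1])),int(round(a[0]))], end=' ')
t,y,e=rig(CORN,P); print('block',t,y,e)
R=np.array([[np.cos(y),-np.sin(y)],[np.sin(y),np.cos(y)]])
for n,l,px,zz in [('high',[28,28],(284,135),55),('low',[-28,28],(284,75),30)]: print(n,R@l+t,onplane(c,[px],zz))
E
```

```text
[[334.3, 169.3], [164.8, 169.5], [154.9, 23.9], [339.1, 22.8]]
[[ 585.2 -182.6   93. ]
 [ 552.9 -315.2   93. ]
 [ 447.7 -289.6   93. ]
 [ 479.9 -157.    93. ]]
255.37735 257.58475 232.17763 232.71904 block [ 516.42467635 -236.0884985 ] -0.23860687788291046 [0.29093452 0.28547768 0.26297652 0.30916728]
high [ 550.24916312 -215.49956714] [[ 549.92389583 -214.93480874   55.        ]]
low [ 495.83574499 -202.26401173] [[ 496.20535725 -201.56717424   30.        ]]
```

```bash
python3 -m creep '{"slide":[[-3.1,1,0],[-3.1,1,0],[0,0,-3],[0,0,-3],[0,0,-2.8],[0,0,0],[0,0,0]],"turn":[0,0,0,0,0,0,0],"claw":[0.1,0.1,0.1,0.1,0.1,0.1,0.1]}'
python3 - <<'E'
from h import *
s=manip.read_state(); t=s['eef_pos']; print(t,s['wrist_force'],s['moment'])
capc('wrist','short_vial',t[:2],t[2]-172.5)
im,d,c,s=grab('wrist')
t=s['eef_pos']; a=proj(c,[[550.2,-215.5,85]]); print(a)
q=np.array([dark(im,p) for p in proj(c,[[447.7,-289.6,93],[479.9,-157,93]])]); print(q,onplane(c,q,93)); save('w4',im[0:330,140:420])
E
```

```text
clock: 7.25
eef_pos: [548.6, -212.1, 286.0]
eef_rot: [-3.141, 0.002, 2.905]
wrist_force: [0.1, -0.1, 0.0]
finger_gap: 23.6
finger_force: 15.0
[ 548.58082193 -212.12947852  286.02425318] [ 0.07685661 -0.1438133   0.02721811] [-0.03450337  0.01835728 -0.00288393]
short_vial 0.65 ztop 114.6 n 1524 mean [ 548.7 -212.7  113.6] circ [[ 548.8 -212.7  113.5]] ext [23.1 23.1  5.3]
[[275.02806612 247.41114755]]
[[ 91.8379161  104.23782614]
 [351.99460632 103.29137011]] [[ 447.54815194 -289.74044837   93.        ]
 [ 479.78231606 -157.13072793   93.        ]]
```

View pics/w4.png

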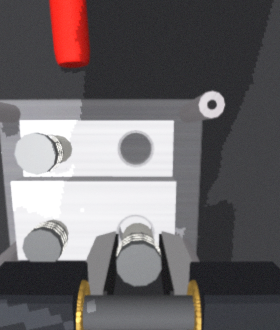

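```bash
python3 -m creep '{"slide":[[0.14,-0.28,0],[0,0,0],[0,0,-0.6],[0,0,-0.5],[0,0,-0.4],[0,0,0]],"turn":[0,0,0,0,0,0],"claw":[0.1,0.1,0.1,0.1,0.1,0.1]}'; python3 -m creep '{"slide":[[0,0,-0.4],[0,0,-0.4],[0,0,-0.3],[0,0,0]],"turn":[0,0,0,0],"claw":[0.1,0.1,0.1,0.1]}'
```

```text
clock: 8.15
eef_pos: [549.7, -215.0, 269.2]
eef_rot: [3.141, -0.001, 2.905]
wrist_force: [-0.4, 0.2, -0.4]
finger_gap: 23.6
finger_force: 15.0
clock: 8.65
eef_pos: [549.8, -215.0, 258.5]
eef_rot: [3.142, -0.0, 2.905]
wrist_force: [-1.0, 0.7, -0.0]
finger_gap: 23.7
finger_force: 15.0
```

```bash
python3 -m creep '{"slide":[[0,0,-0.1],[0,0,-0.05],[0,0,0]],"turn":[0,0,0],"claw":[0.1,0.1,0.1]}'
python3 - <<'E'
from h import *
s=manip.read_state(); t=s['eef_pos']; print(t,s['wrist_force'])
capc('wrist','short_vial',t[:2],t[2]-172.5)
E
```

```text
clock: 9.02
eef_pos: [549.9, -215.1, 258.0]
eef_rot: [-3.141, 0.001, 2.905]
wrist_force: [-2.0, 0.1, 6.2]
finger_gap: 23.7
finger_force: 15.0
[ 549.87739504 -215.09125527  257.98599114] [-2.00132895  0.11467629  6.23406592]
short_vial 0.61 ztop 86.6 n 1572 mean [ 550.1 -215.9   85.7] circ [[ 550.5 -216.2   85.5]] ext [23.9 23.8  5.8]
```

```bash
python3 -m creep '{"slide":[[0,0,0],[0,0,0],[0,0,0],[0,0,1],[0,0,3],[0,0,4],[0,0,4]],"turn":[0,0,0,0,0,0,0],"claw":[0.5,0.5,0.5,0.5,0.5,0.5,0.5]}' 10;  python3 -m creep '{"slide":[[1.8,3.7,0.5],[1.8,3.7,0],[1.8,3.7,0],[1.8,3.7,0],[1.8,3.7,0],[0,0,0],[0,0,0]],"turn":[0,0,0,0,0,0,0],"claw":[0.5,0.5,0.5,0.5,0.5,0.5,0.5]}'
python3 - <<'E'
from h import *
s=manip.read_state(); t=s['eef_pos']; print(t,s['wrist_force'])
capc('wrist','long_vial',[640.4,-29.5],75)
capc('top','short_vial',[550,-216],85)
im,d,c,s=grab('top'); save('t2',cv2.resize(im[130:330,240:440],(600,600),interpolation=3))
E
```

```text
clock: 10.0
eef_pos: [549.6, -214.9, 379.1]
eef_rot: [-3.142, 0.0, 2.905]
wrist_force: [-0.6, 0.4, 0.3]
finger_gap: 47.1
finger_force: 0.0
clock: 10.88
eef_pos: [639.5, -30.4, 382.5]
eef_rot: [-3.141, 0.0, 2.905]
wrist_force: [0.6, -0.1, -0.4]
finger_gap: 47.0
finger_force: 0.0
[639.51956492 -30.39068667 382.4743917 ] [ 0.55306873 -0.11175349 -0.37716615]
long_vial 0.71 ztop 76.7 n 490 mean [641.  -29.3  75.7] circ [[641.3 -29.4  75. ]] ext [22.6 23.7  4.6]
short_vial 0.47 ztop 88.8 n 38 mean [ 552.3 -215.3   87.1] circ [[ 551.8 -215.4   85. ]] ext [19.8 20.1  7.3]
```

View pics/t2.png

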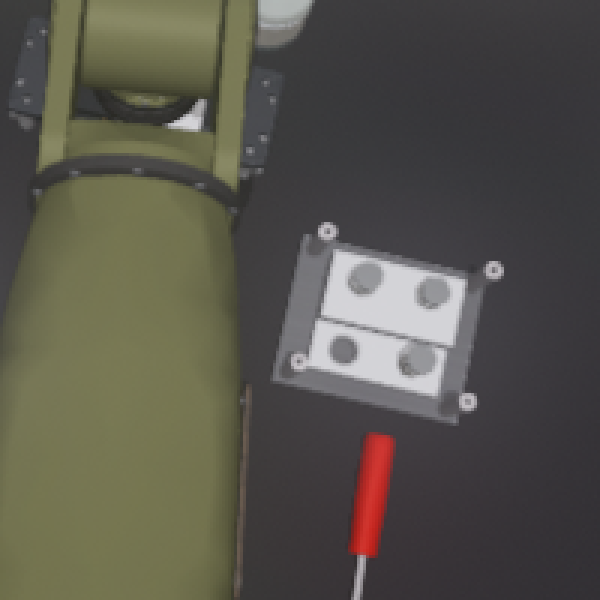

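The short vial stands in the high well (crop 366,278), level with its neighbour. Next is the long vial.

```bash
python3 -m creep '{"slide":[[0.14,0.1,-4],[0,0,-4],[0,0,-3],[0,0,-2.5],[0,0,0],[0,0,0],[0,0,0],[0,0,0]],"turn":[0,0,0,0,0,0,0,0],"claw":[0.5,0.5,0.5,0.5,0.5,0.5,0.1,0.1]}' 15; python3 -m creep '{"slide":[[0,0,0],[0,0,0],[0,0,2],[0,0,4],[0,0,4],[0,0,4],[0,0,0],[0,0,0]],"turn":[0,0,0,0,0,0,0,0],"claw":[0.1,0.1,0.1,0.1,0.1,0.1,0.1,0.1]}' 
python3 - <<'E'
from h import *
s=manip.read_state(); t=s['eef_pos']; print(t)
capc('wrist','long_vial',t[:2],t[2]-172.5)
E
```

```text
clock: 12.12
eef_pos: [641.2, -29.0, 248.0]
eef_rot: [3.141, 0.001, 2.905]
wrist_force: [0.2, -0.3, 0.5]
finger_gap: 30.1
finger_force: 0.0
clock: 13.12
eef_pos: [640.9, -28.9, 386.9]
eef_rot: [-3.141, -0.001, 2.905]
wrist_force: [-0.1, 0.1, 0.2]
finger_gap: 23.7
finger_force: 15.0
[640.93039318 -28.94686689 386.91664113]
long_vial 0.88 ztop 215.8 n 1585 mean [640.1 -29.5 214.9] circ [[640.5 -29.6 214.4]] ext [23.5 23.4  4.9]
```

```bash
python3 -m creep '{"slide":[[-2.9,-3.45,0],[-2.9,-3.45,0],[-2.9,-3.45,0],[-2.9,-3.45,0],[-2.85,-3.45,0],[0,0,0],[0,0,-2],[0,0,0]],"turn":[0,0,0,0,0,0,0,0],"claw":[0.1,0.1,0.1,0.1,0.1,0.1,0.1,0.1]}'
python3 - <<'E'
from h import *
s=manip.read_state(); t=s['eef_pos']; print(t)
capc('wrist','long_vial',t[:2],t[2]-172.5)
im,d,c,s=grab('wrist')
q=np.array([dark(im,p) for p in proj(c,[[447.7,-289.6,93],[479.9,-157,93]])]); print(q,onplane(c,q,93))
E
```

```text
clock: 14.22
eef_pos: [496.9, -201.0, 365.6]
eef_rot: [3.141, -0.003, 2.905]
wrist_force: [0.2, -0.1, -0.2]
finger_gap: 23.5
finger_force: 15.0
[ 496.85754402 -200.97512668  365.55176657]
long_vial 0.86 ztop 194.5 n 1602 mean [ 495.6 -201.3  193.6] circ [[ 495.9 -201.6  193.1]] ext [23.4 23.5  6.7]
[[157.45988138 181.9018017 ]
 [327.15844941 182.2411107 ]] [[ 448.12670902 -290.11723222   93.        ]
 [ 480.43768507 -157.52487071   93.        ]]
```

```bash
python3 -m creep '{"slide":[[0.02,-0.1,-2],[0,0,-3],[0,0,-2],[0,0,-1],[0,0,-0.6],[0,0,-0.5],[0,0,-0.4],[0,0,0]],"turn":[0,0,0,0,0,0,0,0],"claw":[0.1,0.1,0.1,0.1,0.1,0.1,0.1,0.1]}'; python3 -m creep '{"slide":[[0,0,-0.4],[0,0,-0.4],[0,0,-0.2],[0,0,-0.1],[0,0,0]],"turn":[0,0,0,0,0],"claw":[0.1,0.1,0.1,0.1,0.1]}'
python3 - <<'E'
from h import *
s=manip.read_state(); t=s['eef_pos']; print(t)
capc('wrist','long_vial',t[:2],t[2]-172.5)
E
```

```text
clock: 15.38
eef_pos: [496.9, -202.5, 272.1]
eef_rot: [3.142, -0.0, 2.905]
wrist_force: [0.1, 0.1, 0.2]
finger_gap: 23.9
finger_force: 15.0
clock: 16.0
eef_pos: [496.9, -202.5, 261.1]
eef_rot: [3.142, -0.0, 2.905]
wrist_force: [-0.5, 0.8, -0.5]
finger_gap: 23.7
finger_force: 15.0
[ 496.85322211 -202.48360602  261.10259061]
long_vial 0.57 ztop 90.0 n 1590 mean [ 496.1 -203.1   89.1] circ [[ 496.3 -203.1   88.6]] ext [24.  23.6  5.1]
```

```bash
python3 -m creep '{"slide":[[0,0,-0.15],[0,0,-0.1],[0,0,-0.1],[0,0,0]],"turn":[0,0,0,0],"claw":[0.1,0.1,0.1,0.1]}'
```

```text
clock: 16.6
eef_pos: [496.9, -202.5, 257.6]
eef_rot: [-3.142, 0.0, 2.905]
wrist_force: [0.1, 0.4, -0.9]
finger_gap: 23.9
finger_force: 15.0
```

```bash
python3 -m creep '{"slide":[[0,0,-0.1],[0,0,-0.05],[0,0,0]],"turn":[0,0,0],"claw":[0.1,0.1,0.1]}'
```

```text
clock: 16.98
eef_pos: [497.2, -202.6, 257.5]
eef_rot: [-3.141, 0.002, 2.905]
wrist_force: [-1.0, 1.8, 12.2]
finger_gap: 23.7
finger_force: 15.0
```

```bash
python3 -m creep '{"slide":[[0,0,0],[0,0,0],[0,0,0],[0,0,1],[0,0,3],[0,0,5],[0,0,5]],"turn":[0,0,0,0,0,0,0],"claw":[0.45,0.45,0.45,0.45,0.45,0.45,0.45]}' 10;  python3 -m creep '{"slide":[[0.3,5.1,0],[0.3,5.1,0],[0.3,5.1,0],[0.3,5.1,0],[0.3,5.1,0],[0.3,5.1,0],[0.1,5.1,0],[0,5.1,0]],"turn":[0.02,0.02,0.02,0.02,0.02,0.02,0,0],"claw":[0.45,0.45,0.45,0.45,0.45,0.45,0.45,0.45]}';  python3 -m creep '{"slide":[[0,0,0]],"turn":[0],"claw":[0.45]}'
python3 - <<'E'
from h import *
im,d,c,s=grab('wrist'); save('w5',im);np.savez('w5.npz',im=im,d=d,**{k:np.array(v) for k,v in c.items()})
A=im.copy()
im2,d2,c2,s2=grab('side'); save('s2',np.hstack([A[:,60:500],cv2.resize(im2[200:400,260:420],(336,420),interpolation=3)]))
print(proj(c,[[569,198,5]]), s['eef_pos'])
y=-.1162;R=np.array([[np.cos(y),-np.sin(y)],[np.sin(y),np.cos(y)]])
L=np.array(CORN)@R.T+[515.8,205.6]; px=proj(c,np.c_[L,[5]*4]); print(px.round())
for n,p,h in [('long_vial',[496,-202],85),('short_vial',[550,-215],85)]: capc('side',n,p,h)
E
```

```text
clock: 17.85
eef_pos: [496.6, -202.4, 398.3]
eef_rot: [-3.142, 0.0, 2.905]
wrist_force: [0.6, -0.1, -0.9]
finger_gap: 42.5
finger_force: 0.0
clock: 18.85
eef_pos: [515.5, 207.2, 396.9]
eef_rot: [3.141, 0.001, 3.025]
wrist_force: [0.6, -1.7, -0.1]
finger_gap: 42.6
finger_force: 0.0
clock: 18.98
eef_pos: [515.3, 208.1, 396.5]
eef_rot: [3.141, 0.0, 3.029]
wrist_force: [-0.5, -0.3, 1.2]
finger_gap: 42.5
finger_force: 0.0
[[275.50298513 233.38078416]] [515.30020782 208.1054414  396.52012691]
[[333. 234.]
 [221. 233.]
 [217. 143.]
 [336. 143.]]
```

View pics/s2.png

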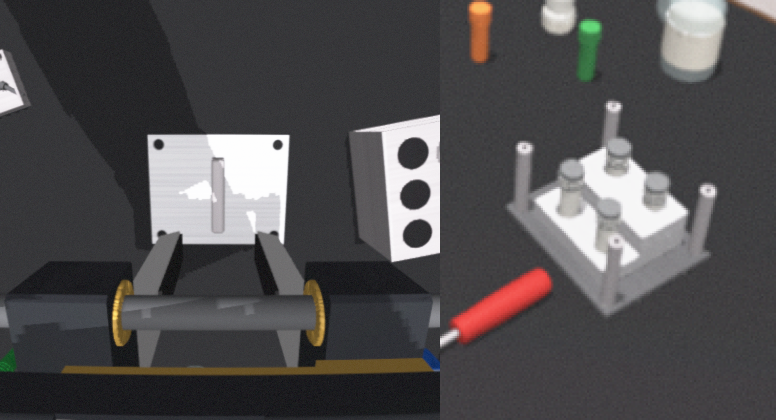

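Left part, wrist view: the cover holes are at full-frame (218,145), (338,145), (222,235) and (332,234). A rack stands to the right of the cover. Right part, side view: both vials are seated in the block. Now I'll fit the cover pose and check the rack clearance and cap heights.

```bash
python3 - <<'E'
from h import *
z=np.load('w5.npz'); im=z['im']; d=z['d']; c={k:z[k] for k in ['intrinsics','k1','pose']}; c['k1']=float(c['k1'])
q=np.array([dark(im,p) for p in [(332,234),(222,235),(218,145),(338,145)]]); P=onplane(c,q,5); print(q.round(1).tolist(),P.round(1).tolist())
print('cover4',rig(CORN,P)); print('cover, no first',rig(CORN[1:],P[1:]))
C,px=cloud(c,d); k=(px[:,0]>400)&(px[:,1]<262)&(C[:,2]>15); print('rack min y',C[k,1].min(),'zmax',C[k,2].max(), 'x',C[k,0].min(),C[k,0].max())
k=(C[:,2]>36)&(C[:,2]<50)&(abs(C[:,0]-516)<50)&(abs(C[:,1]-206)<20)&(px[:,1]<240); Q=C[k].astype(np.float32); print('bar',cv2.minAreaRect(Q[:,:2]),np.median(Q[:,2]))
im,d,c,s=grab('top'); C,_=cloud(c,d)
for p in [(496,-202.3),(550.2,-215.5),(482.6,-256.7),(537,-269.9)]:
    k=(np.hypot(*(C[:,:2]-p).T)<9)&(C[:,2]>60); print(p,k.sum(),np.median(C[k,2]))
E
```

```text
[[333.2, 233.2], [221.8, 233.0], [218.1, 144.9], [337.9, 145.0]] [[576.8, 267.7, 5.0], [561.2, 133.3, 5.0], [456.6, 145.1, 5.0], [472.1, 280.9, 5.0]]
cover4 (array([516.68854652, 206.73299971]), np.float64(-0.11620018476388061), array([1.45150804, 1.27958922, 1.51441562, 1.25244122]))
cover, no first (array([517.25491797, 206.73973342]), np.float64(-0.12076930939089121), array([1.55749234, 1.35812338, 0.33159696]))
rack min y 242.10343890293737 zmax 302.98257719460867 x 453.8800722850741 595.4913281815741Traceback (most recent call last):
  File "<stdin>", line 6, in <module>
cv2.error: OpenCV(4.12.0) /io/opencv/modules/imgproc/src/convhull.cpp:143: error: (-215:Assertion failed) total >= 0 && (depth == CV_32F || depth == CV_32S) in function 'convexHull'
```

```bash
python3 - <<'E'
from h import *
z=np.load('w5.npz'); im=z['im']; d=z['d']; c={k:z[k] for k in ['intrinsics','k1','pose']}; c['k1']=float(c['k1'])
for p in [(500,140),(450,140),(470,250),(440,180),(413,200),(420,133),(278,190),(278,165),(240,200),(277,220)]: print(p,d[p[1],p[0]],world(c,[p],d[p[1],p[0]]).round())
g=cv2.cvtColor(im,cv2.COLOR_RGB2GRAY); print(g[165,262:296]); print(g[215,262:296])
im,d,c,s=grab('top'); C,_=cloud(c,d)
for p in [(496,-202.3),(550.2,-215.5),(482.6,-256.7),(537,-269.9)]:
    k=(np.hypot(*(C[:,:2]-p).T)<9)&(C[:,2]>60); print(p,k.sum(),np.median(C[k,2]))
E
```

```text
(500, 140) 293.75006 [[479. 421.  77.]]
(450, 140) 291.9216 [[474. 372.  79.]]
(470, 250) 316.55392 [[585. 393.  79.]]
(440, 180) 312.8622 [[513. 368.  67.]]
(413, 200) 383.55896 [[547. 367.   2.]]
(420, 133) 338.74872 [[468. 365.  29.]]
(278, 190) 338.02374 [[509. 208.  44.]]
(278, 165) 332.95795 [[483. 211.  43.]]
(240, 200) 378.95468 [[523. 161.   6.]]
(277, 220) 346.4045 [[542. 203.  43.]]
[218 219 219 218 220 221 218 218 206 177 159 177 186 188 188 193 188 186
 186 206 225 221 227 250 253 254 254 254 253 254 254 254 254 253]
[213 212 210 210 213 210 212 209 200 178 156 173 180 179 182 181 184 182
 182 176 167 152 171 201 212 210 210 210 212 209 211 209 211 210]
(496, -202.3) 42 85.87641067052937
(550.2, -215.5) 41 85.3606022326228
(482.6, -256.7) 46 86.18064523025691
(537, -269.9) 44 84.60806435753204
```

Caps are all level at about 85 mm and the rack starts at y≈365, so it's clear. Now I'll grip the bar.

```bash
python3 -m creep '{"slide":[[0.12,-0.15,-4],[0,0,-4],[0,0,-4],[0,0,-3.5],[0,0,-2.6],[0,0,0],[0,0,0],[0,0,0]],"turn":[-0.004,0,0,0,0,0,0,0],"claw":[0.45,0.45,0.45,0.45,0.45,0.45,0.45,0.02]}' 45; python3 -m creep '{"slide":[[0,0,0],[0,0,0],[0,0,0],[0,0,0]],"turn":[0,0,0,0],"claw":[0.02,0.02,0.02,0.02]}' 45
```

```text
clock: 20.32
eef_pos: [517.3, 204.0, 216.5]
eef_rot: [3.141, 0.002, 3.021]
wrist_force: [0.4, 0.8, 0.4]
finger_gap: 35.5
finger_force: 0.0
clock: 20.82
eef_pos: [517.2, 204.3, 215.7]
eef_rot: [3.141, 0.001, 3.021]
wrist_force: [-0.6, 2.6, 4.5]
finger_gap: 13.6
finger_force: 45.0
```

```bash
python3 -m creep '{"slide":[[0,0,0.3],[0,0,0.7],[0,0,1.5],[0,0,2.5],[0,0,3],[0,0,2],[0,0,1],[0,0,0]],"turn":[0,0,0,0,0,0,0,0],"claw":[0.02,0.02,0.02,0.02,0.02,0.02,0.02,0.02]}'; python3 -m creep '{"slide":[[0,0,1],[0,0,1.5],[0,0,1.5],[0,0,1],[0,0,0],[0,0,0]],"turn":[0,0,0,0,0,0],"claw":[0.02,0.02,0.02,0.02,0.02,0.02]}'
python3 - <<'E'
from h import *
im,d,c,s=grab('wrist'); save('w6',im);np.savez('w6.npz',im=im,d=d,**{k:np.array(v) for k,v in c.items()})
print(s['eef_pos'],s['eef_rot'],s['wrist_force'],s['moment'])
t=s['eef_pos']; y=s['eef_rot'][2]-np.pi; R=np.array([[np.cos(y),-np.sin(y)],[np.sin(y),np.cos(y)]])
px=proj(c,np.c_[np.array(CORN)@R.T+t[:2],[t[2]-210]*4]); print(px.round(1).tolist())
E
```

```text
clock: 21.82
eef_pos: [517.0, 204.0, 325.7]
eef_rot: [3.141, 0.001, 3.021]
wrist_force: [-0.8, 0.2, -2.2]
finger_gap: 13.7
finger_force: 45.0
clock: 22.58
eef_pos: [517.0, 204.0, 374.7]
eef_rot: [-3.141, -0.001, 3.021]
wrist_force: [0.0, 0.2, -2.6]
finger_gap: 13.6
finger_force: 45.0
[516.97535398 203.98033818 374.71093149] [-3.14124969e+00 -6.26779530e-04  3.02079253e+00] [ 0.04499709  0.20151699 -2.61729521] [ 0.00490584  0.00038203 -0.02690372]
[[381.1, 316.2], [178.0, 316.2], [164.6, 152.7], [394.9, 152.7]]
```

View pics/w6.png

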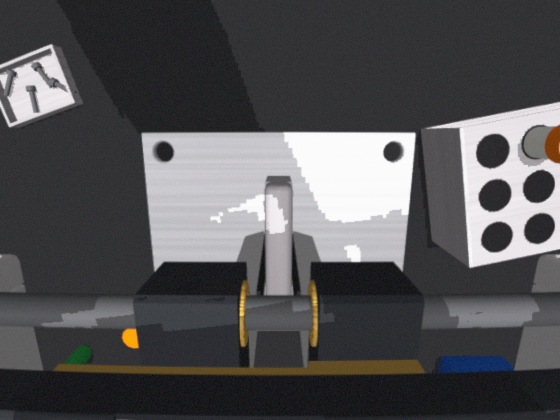

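The cover is held, with the near holes at (165,152) and (394,152), where a centred grasp should put them. I'll check that it's level and get the exact offset.

```bash
cat >> h.py <<'E'
def hole(im,p,w=14):
    """centre of a big dark hole near p (fitted ellipse)"""
    x,y=map(int,np.round(p)); g=cv2.cvtColor(im,cv2.COLOR_RGB2GRAY)[y-w:y+w+1,x-w:x+w+1]
    g=cv2.resize(g,None,fx=4,fy=4,interpolation=cv2.INTER_CUBIC); b=(g<(int(np.percentile(g,8))+int(np.median(g)))/2).astype(np.uint8)
    k,l,st,ce=cv2.connectedComponentsWithStats(b); i=1+np.argmax(st[1:,4]); 
    cn=max(cv2.findContours((l==i).astype(np.uint8),0,1)[0],key=len)
    e=cv2.fitEllipse(cn); return (np.array(e[0])+.5)/4-.5+[x-w,y-w],np.array(e[1])/4
def cover(im,d,c,s,guess,ztop=None):
    C,px=cloud(c,d); t=s['eef_pos']; k=(abs(C[:,2]-(t[2]-210))<15)&(px[:,1]<230)&(np.hypot(*(C[:,:2]-t[:2]).T)<95)
    A=np.c_[C[k,:2]-t[:2],np.ones(k.sum())]; v=np.linalg.lstsq(A,C[k,2],rcond=None)[0]
    print('plate top z at tcp',v[2].round(2),'rel',(v[2]-t[2]).round(2),'slopes',v[:2].round(4),k.sum())
    r=[hole(im,p) for p in guess]; q=np.array([a for a,_ in r]); print('px',q.round(2).tolist(),'axes',[a.round(1).tolist() for _,a in r])
    P=onplane(c,q,v[2] if ztop is None else ztop); print(P.round(1).tolist(),'span',np.linalg.norm(P[0]-P[1]).round(1))
    T,y,e=rig(CORN[2:],P); print('cover centre',T.round(2),'yaw',y.round(4),'minus tcp',(T-t[:2]).round(2),'yaw-tcp',(y-(s['eef_rot'][2]-np.pi)).round(4))
E
python3 - <<'E'
from h import *
z=np.load('w6.npz'); im=z['im']; d=z['d']; c={k:z[k] for k in ['intrinsics','k1','pose']}; c['k1']=float(c['k1'])
s=manip.read_state(); cover(im,d,c,s,[(165,152),(394,152)])
E
```

```text
plate top z at tcp 164.78 rel -209.83 slopes [ 0.0004 -0.0012] 23268
px [[163.49, 151.24], [392.8, 151.23]] axes [[18.4, 20.2], [18.9, 20.5]]
[[454.2, 142.5, 164.8], [470.5, 276.8, 164.8]] span 135.2
cover centre [515.99 203.14] yaw -0.1207 minus tcp [-1.   -0.85] yaw-tcp 0.0
```

Level and centred. Carrying it over the block at a safe height.

```bash
python3 -m creep '{"slide":[[0,-2,0],[0,-4,0],[0,-5,0],[0,-5.5,0],[0,-5.5,0],[0,-5.5,0],[0,-5.5,0],[0,-5,0]],"turn":[-0.01,-0.02,-0.02,-0.02,-0.02,-0.02,-0.008,0],"claw":[0.02,0.02,0.02,0.02,0.02,0.02,0.02,0.02]}'; python3 -m creep '{"slide":[[0,-4,0],[0.05,-1.95,0],[0,0,0],[0,0,0],[0,0,0]],"turn":[0,0,0,0,0],"claw":[0.02,0.02,0.02,0.02,0.02]}'
python3 - <<'E'
from h import *
im,d,c,s=grab('wrist'); save('w7',im)
cover(im,d,c,s,[(165,152),(394,152)])
P=np.array([[448,-290,93],[480.2,-157.3,93]]); print(proj(c,P).round(1).tolist(), s['eef_pos'],s['eef_rot'])
E
```

```text
clock: 23.62
eef_pos: [516.1, -178.7, 375.0]
eef_rot: [-3.141, -0.0, 2.901]
wrist_force: [0.5, 1.4, -3.0]
finger_gap: 13.8
finger_force: 45.0
clock: 24.25
eef_pos: [517.7, -234.5, 375.2]
eef_rot: [3.142, 0.0, 2.904]
wrist_force: [0.7, 0.2, -2.4]
finger_gap: 13.7
finger_force: 45.0
plate top z at tcp 165.33 rel -209.91 slopes [ 0.0012 -0.0007] 23273
px [[163.32, 151.22], [392.55, 151.23]] axes [[18.2, 20.0], [18.6, 20.2]]
[[448.4, -288.3, 165.3], [480.2, -156.9, 165.3]] span 135.1
cover centre [ 516.83 -235.3 ] yaw -0.2376 minus tcp [-0.84 -0.79] yaw-tcp -0.0
[[192.2, 145.9], [361.1, 145.9]] [ 517.66668592 -234.51743097  375.24750201] [3.14151690e+00 5.90011369e-05 2.90403281e+00]
```

```bash
python3 -m creep '{"slide":[[-0.03,-0.1,-1],[0,0,-1.5],[0,0,-1.5],[0,0,-0.7],[0,0,-0.4],[0,0,0],[0,0,0]],"turn":[-0.001,0,0,0,0,0,0],"claw":[0.02,0.02,0.02,0.02,0.02,0.02,0.02]}'
python3 - <<'E'
from h import *
im,d,c,s=grab('wrist')
cover(im,d,c,s,[(163,151),(393,151)])
P=np.array([[448,-290,93],[480.2,-157.3,93]]); print(proj(c,P).round(1).tolist(), s['eef_pos'],s['eef_rot'])
a=cv2.resize(im[126:176,138:188],(380,380),interpolation=3); b=cv2.resize(im[126:176,368:418],(380,380),interpolation=3); save('w8',np.hstack([a,b]))
E
```

```text
clock: 25.18
eef_pos: [517.3, -236.5, 324.6]
eef_rot: [-3.141, 0.001, 2.902]
wrist_force: [0.8, -0.5, -2.9]
finger_gap: 13.6
finger_force: 45.0
plate top z at tcp 114.67 rel -209.91 slopes [ 0.002  -0.0012] 23276
px [[161.48, 151.48], [394.92, 151.81]] axes [[14.3, 20.9], [14.1, 20.7]]
[[448.0, -291.3, 114.7], [480.8, -157.7, 114.7]] span 137.6
cover centre [ 516.83 -237.38] yaw -0.2412 minus tcp [-0.47 -0.85] yaw-tcp -0.0013
[[175.0, 149.0], [383.6, 148.7]] [ 517.29954151 -236.53322764  324.57316384] [-3.14143673e+00  7.18137109e-04  2.90173179e+00]
```

View pics/w8.png

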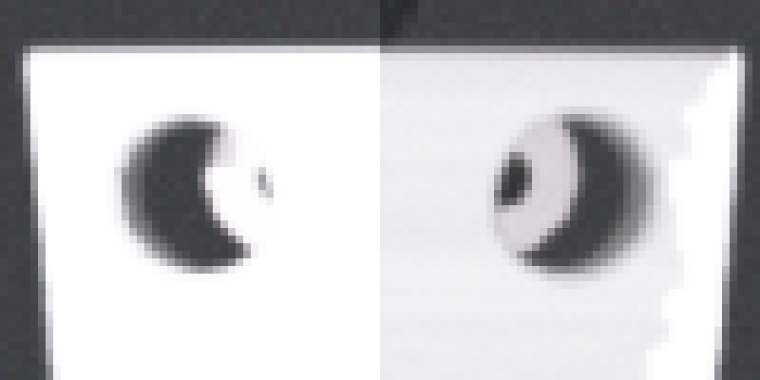

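Through the plate holes (crop 197,194 and 573,192) the post tops show, with threaded holes at about (275,183) and (513,180). The left–right offset is mostly parallax, leaving the cover about 1 mm too far toward −y. I'll correct that and lower it.

```bash
python3 -m creep '{"slide":[[0,0.09,-0.2],[0,0,-0.25],[0,0,-0.2],[0,0,0],[0,0,0],[0,0,0],[0,0,0]],"turn":[0,0,0,0,0,0,0],"claw":[0.02,0.02,0.02,0.02,0.02,0.02,0.02]}'
python3 - <<'E'
from h import *
for _ in range(2):
    im,d,c,s=grab('wrist'); t=s['eef_pos']; print(t,s['eef_rot'],s['wrist_force'])
C,px=cloud(c,d); k=(abs(C[:,2]-(t[2]-210))<6)&(px[:,1]<230)&(np.hypot(*(C[:,:2]-t[:2]).T)<85)
print(np.linalg.lstsq(np.c_[C[k,:2]-t[:2],np.ones(k.sum())],C[k,2],rcond=None)[0])
cov=onplane(c,[(163.4,151.2),(392.6,151.2)],t[2]-210); T,y,e=rig(CORN[2:],cov); print('cover',T,y)
print('pred post px',proj(c,np.array([[448,-290,93],[480.2,-157.3,93]])).round(1).tolist())
save('w9',np.hstack([cv2.resize(im[126:176,138:188],(380,380),interpolation=3),cv2.resize(im[126:176,368:418],(380,380),interpolation=3)]))
E
```

```text
clock: 26.1
eef_pos: [517.2, -235.6, 317.7]
eef_rot: [-3.142, 0.0, 2.902]
wrist_force: [-0.6, 0.2, -2.6]
finger_gap: 13.6
finger_force: 45.0
[ 517.24864685 -235.59993929  317.71972881] [-3.14155621e+00  1.47633264e-04  2.90177178e+00] [-0.56900758  0.15032696 -2.57094407]
[ 517.25035568 -235.58073039  317.69341861] [-3.14154923e+00  6.62701771e-05  2.90183467e+00] [-0.10421667 -0.21041047 -2.9744933 ]
[ 2.27551213e-05 -4.16678031e-04  1.07719429e+02]
cover [ 516.3971771  -236.36681751] -0.23979440620358164
pred post px [[170.3, 150.3], [385.6, 149.9]]
```

View pics/w9.png

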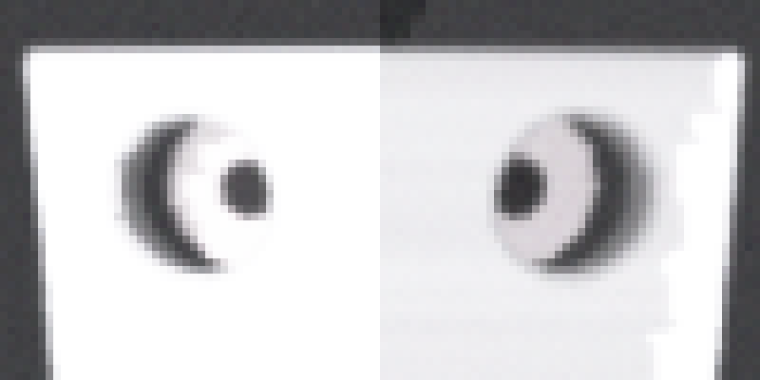

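The threaded holes sit symmetrically in the plate holes (crop 246,188 and 520,188), matching the prediction to about 0.5 px. The cover is level and its underside is about 9.7 mm above the posts. Handing in.

```bash
python3 -c "
from cell import manip
s=manip.read_state(); print(s['eef_pos'],s['qd'].round(4),s['finger_force']); print(manip.sign_off())"
```

```text
[ 517.2369739  -235.58394997  317.66357375] [ 0.0001 -0.0001  0.0012  0.0002 -0.0014  0.0009] 44.99923825263977
the job is handed in; nothing more can be done
None
```

The job is handed in at about 26 s: both vials are fully seated with all caps level at about 85 mm, and the cover is held level and still about 9.7 mm above the posts, with its holes aligned to within about 0.5 mm.

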